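Refit a basement water-filter manifold and start its flush

TASK

Fit every new filter cartridge from the grey divided tray into a port of the water-filter manifold, any port you like: lugs into the slots, push it down against the spring and turn it a quarter turn clockwise until it locks. If a port is left over, blank it with the short bypass plug in the same way; if not, the plug is not needed. Once all three ports are closed, swing the supply valve lever fully open, and only then wind the flush timer clockwise all the way up; do not knock the cleaner bottle, the grease can or the wrench about.

Things in the scene. Friction and masses are not known exactly. Their poses are not given: they have to be found in the camera images.
- manifold: Water-filter manifold bolted to the bench, position and yaw vary: steel base plate 100 x 660 x 6 mm, three white heads (90 x 90 mm, 60 mm high, 130 mm apart along its y), each with a round port in its top, a ball valve with lever at the +y end, a clockwork flush timer at the -y end. Origin: underside, below the middle port; x away from the robot, y along the row. Pipes behind it are dressing.
- port1 (a point): Rim centre of the -y port (nearest the timer), 60 mm above the bench, axes as manifold. All ports are alike: bore 47 mm across, two entry slots 17 mm wide for the lugs on the manifold's +x and -x sides; a sprung check disc 16.5 mm below the rim gives way downwards, 1.4 N per mm. A part set in (lugs in line with the slots, so part x along manifold x) rests on it, foot about 18 mm below the rim.
- port2 (a point): Rim centre of the middle port, as port1. To lock: press the part down till its shoulder meets the rim (foot 27.5 mm below it, 12 to 15 N); kept down, turn it a quarter turn clockwise seen from above to the stop (3 to 5 degrees of play), so that its x lies along manifold y. Let go: it springs up 4 mm into the locking notch (foot 23.5 mm below the rim). Not pressed down, it cannot turn.
- port3 (a point): Rim centre of the +y port (nearest the valve), as port1. From the slots a part cannot turn anticlockwise. A part whose lugs miss the slots stays up, its foot only 10 mm below the rim. Locked, a part cannot be lifted out and shows a 4 mm gap under its shoulder.
- cartridge1: New filter cartridge (two or three are present), upright on its foot in a cell of the tray: white cylinder, 135.5 mm tall, about 0.26 kg. On top a bar grip 50 mm long (along body x, in line with the lugs), 16 mm thick (along y), 38 mm tall; below it the body, 64 mm across, 70 mm tall, then the neck. Origin: centre of the foot's underside, z up. A half turn about z makes no difference. None if absent or held.
- cartridge2: New filter cartridge, as cartridge1. The neck (also of the plug) is black, 44 mm across, 27.5 mm long, slightly chamfered at the foot; two opposite lugs on its +x and -x sides are 12 mm wide, stand out to 30 mm from the axis and reach from 10 to 18 mm above the foot. The shoulder is the underside of the body, 27.5 mm above the foot.
- cartridge3: New filter cartridge, as cartridge1.
- plug: Bypass plug, always present, upright on its foot in a cell of the tray: black, 110.5 mm tall, 0.11 kg. Neck and lugs as the cartridges', then a thin flange 64 mm across and 10 mm tall (its underside is the shoulder), a stem 34 mm across and 35 mm tall, and on top a bar grip 50 mm long (along body x, in line with the lugs), 16 mm thick (along y), 38 mm tall. Origin: centre of the foot's underside, z up.
- tray: Loose grey plastic tray in front of the manifold, holding the cartridges and the plug, in any order: 308 mm long (along its y), 80 mm wide, walls 54 mm high and 4 mm thick, floor 4 mm thick. Three dividers (46 mm high) make four cells in a row, 76 mm apart. Parts lift straight out; those still in it move along if it is knocked. Origin: centre of its underside.
- valve_lever (a joint): Angle of the supply valve's lever, rad: about 0 shut (lever across the pipe, pointing to the manifold's -x, towards the robot), 1.57 fully open (lever along the pipe, pointing to the manifold's +y, away from the ports). It turns clockwise seen from above to open, about lever_axis, needs about 0.2 N m and stays where it is left.
- lever_axis (a point): Point on the valve lever's vertical axis, at the height of the top of its grip (104 mm above the bench).
- lever_grip (a point): Middle of the top face of the lever's black sleeve, 62 mm from the axis; moves with the lever. The sleeve is 62 mm long (31 to 93 mm from the axis), 16 mm wide and 26 mm tall; its underside is 78 mm above the bench with free space below. Site x lies along the lever, from its tip towards the axis.
- timer_knob (a joint): Angle of the flush timer's knob, rad: grows clockwise seen from above, starts nearly run down (0 to 0.5), fully wound at its stop at 4.7. A clockwork spring resists (up to 0.15 N m with friction) and its escapement holds it where it is let go.
- timer_grip (a point): Centre of the top of the timer's bar knob, on its vertical axis, 141 mm above the bench; turns with the knob. The bar is 58 mm long (along point x), 15 mm thick (along point y) and 38 mm tall; below it is a disc 62 mm across, its top 103 mm above the bench.
- cleaner: Bystander: bottle of cleaner, 68 mm in diameter, 200 mm tall, on the left side of the bench. Origin at its underside. Leave alone.
- grease: Bystander: can of grease, 70 mm in diameter, 55 mm tall, on the left side. Leave alone.
- wrench: Bystander: wrench 190 mm long, lying on the right side. Leave alone.

How it is judged:
By the outcome, as a careful person would: the job done as asked, in the order asked, and still so for the second after the job is handed in, with the robot touching nothing.
Of cartridge1, cartridge2, cartridge3 only 2 to 3 are there at a start; the rules pass over those that are not, and their reading is None.
At some moment in a run one of tray may be knocked a few centimetres aside while the robot is not near it.
It also fails if it takes over 192 s, if anything falls off the work surface, if the arm or the gripper's body presses on something with over 40 N, if the wrist force passes 120 N, or if a joint passes its speed limit or range.

ROBOT

A 6-joint arm with a two-finger parallel gripper is mounted at the origin on the work surface. World frame = base frame: x ahead of the robot, y to its left, z up, the work surface at z = 0. Lengths are in m, angles in degrees, forces in N, time in s.
With the tool pointing down it reaches from about 0.35 to 0.875 m from the base axis. Payload 4.2 kg.
Tool frame: the origin (TCP) lies midway between the tips of the shut fingers; the grasp point (between the pads) lies 19 mm behind it; z points along the fingers, y is the line along which they close (so a half turn about z gives the same grasp; the last joint's range is limited). The gripper opens to 87 mm and grips with 3 to 60 N. Pads are 19 mm wide; open, the fingers measure 117 mm over their backs; the gripper's body (75 mm by 190 mm) begins 51 mm behind the grasp point.
Start: joints at [14.817, 22.042, 0.453, 0, -68.411, -14.817], TCP at [0.625, 0, 0.223] pointing down, gripper open.
Joint ranges: [-179.83, 179.83], [-69.29, 118.12], [-61.27, 80.66], [-181.25, 117.63], [-171.15, -9.14], [-177.46, 177.46]. Speed limits (degrees/s): [159.86, 159.86, 180, 180, 180, 180].

INTERFACE

Orientations are given as a 3x3 rotation matrix whose columns are the frame's x, y, z axes.
In Python, from station import r, cams gives the robot as it stands.
- The arm moves only by the tool play_rows, never from a script. Its argument "commands" is text: rows parted by semicolons, each of 6 numbers parted by spaces: the shift along the world's x, y, z normalised to -1 to 1, where 1 is 30 mm, then the turn, a rotation vector about the world's x, y, z normalised to -1 to 1, where 1 is 0.15 rad. A call has 1 to 20 rows; each row shifts and turns the commanded pose from where the row before left it; what a row does not reach is not made up. A row lasts 1/10 s, in which the tool goes at most 50 mm and 8.59 degrees, less where a joint would pass 70% of its speed; a pose out of reach is approached as far as the arm can. A call with a number of a shift or a turn outside -1 to 1 is refused whole. A call with a gripper value outside its range is refused whole. "grip" is the finger opening in mm, from 0 to 87, set as the call begins (left out, the last holds). The fingers move at their own pace and stop on an object; the grip force is fixed at half the most. Time passes only in rows, so rows that do not move let the fingers close. It gives the time, the measured TCP pose, the force, the opening and the grip force at its end, in the units of the state.
- r.sense(): the state, without advancing time (a new reading comes with each control period).
- cams.capture(name): name is "scene" or "side" or "wrist"; returns (picture, depth): 420x560x3 uint8, blue, green, red; 420x560 float32, m along the optical axis (not along the pixel's ray), 0 where there is no reading.
- cams.camera_info(name): a dict with "mtx" (3x3 intrinsics, pixels), "R" (3x3) and "t" (3): a world point X has camera coordinates R X + t. Camera axes: x right, y down, z forward; pixel columns grow to the right and rows downward; lengths in m; the calibration is good to about 2 mm. A picture is of the moment at which its call begins: read the wrist's pose just before it. camera_info takes no time and is no camera call; for the wrist camera it gives the pose at the moment of the call.
- r.finish_job(): hands the job in; it is judged then, once.
The state is a dict: "time_s": time; "joints": joint angles; "joint_velocities": joint speeds; "effort": joint torques, N m; "tcp_pos": TCP position; "ee_rot": TCP orientation; "wrist_force": force on the tool from outside, world axes, zero at the start; "moment": the same for the moment, N m; "gripper_width": opening from 0.0 (shut) to 1.0 (fully open); "gripper_force": force on a finger pad.
Only numpy, scipy, OpenCV 4.12 (cv2) and the standard library are available. Lean on these libraries where they do the work, as an engineer would, in place of code of your own. Each camera call takes 0.05 s, during which the arm holds its last target. There are 200 camera calls.

## Working session

There is one attempt and no reset: what is moved stays moved. The work goes in short steps, Python scripts to look and compute and a tool call to move; the robot and the scene stay as the last step left them, time stands still between calls to the robot, and variables do not carry over. Pictures are saved under pics/ and viewed, at most 14 in all, crops included, and the job is handed in when it is done.

Besides the shell and the picture viewer there is one more tool, called after "Call:" as name(argument=value, ...) on one line, values as JSON. play_rows: Moves the arm, as the interface text tells. Scaled input: -1 to 1 covers 30 mm each way for a shift and 0.15 rad each way for a turn. Its arguments: {"type":"object","properties":{"commands":{"type":"string"},"grip":{"type":"number"}},"required":["commands"]}

```bash
ls; mkdir -p pics; cat > h.py <<'E'
import numpy as np, cv2
from station import r, cams
def world(name,u,v,depth=None,z=None,info=None):
    i=info or cams.camera_info(name); K=np.array(i["mtx"]);R=np.array(i["R"]);t=np.array(i["t"])
    d=np.linalg.inv(K)@np.array([u,v,1.0]); C=-R.T@t; w=R.T@d
    s=depth if z is None else (z-C[2])/w[2]
    return C+s*w
E
python3 - <<'E'
from h import *
for n in ["scene","side","wrist"]:
    i=cams.camera_info(n); p,d=cams.capture(n); cv2.imwrite(f"pics/{n}0.png",p); np.save(f"{n}0.npy",d); np.savez(f"{n}0.npz",**i)
    R=np.array(i["R"]);print(n,-R.T@i["t"],R[2],i["mtx"][0][0])
print(r.sense())
E
```

```text
pics
scene [1.3430377  0.16920512 0.7398838 ] [-0.77959409 -0.15737403 -0.60619013] 394.3130243060026
side [-0.11533486 -0.80759563  1.40254205] [ 0.40019873  0.49729455 -0.76976562] 537.26959556907
wrist [ 0.62394359 -0.07175948  0.382992  ] [-0.0020227   0.26469427 -0.96433026] 291.4026488422927
{'time_s': 0.15, 'joints': array([ 1.48154704e+01,  2.20801604e+01,  3.97689467e-01, -1.94735230e-02,
       -6.84112500e+01, -1.48166355e+01]), 'joint_velocities': array([ 0.04335252, -0.01863616,  0.25118044,  0.08048169, -0.0207045 ,
       -0.04462125]), 'effort': array([ 3.86667998e-04, -3.91052306e+01,  1.87588084e+01,  4.22235444e+00,
        1.23758311e-02, -1.38926293e-04]), 'tcp_pos': array([ 6.24546364e-01, -2.46842942e-06,  2.21718265e-01]), 'ee_rot': array([[-1.45554894e-04, -9.99998608e-01, -1.66215024e-03],
       [-9.99999983e-01,  1.45742480e-04, -1.12736839e-04],
       [ 1.12978928e-04,  1.66213380e-03, -9.99998612e-01]]), 'wrist_force': array([0.32917004, 0.09281674, 0.0348258 ]), 'moment': array([-0.00741977,  0.00274645,  0.03226214]), 'gripper_force': 0.0, 'gripper_width': 1.0002068912495001}
```

View pics/scene0.png

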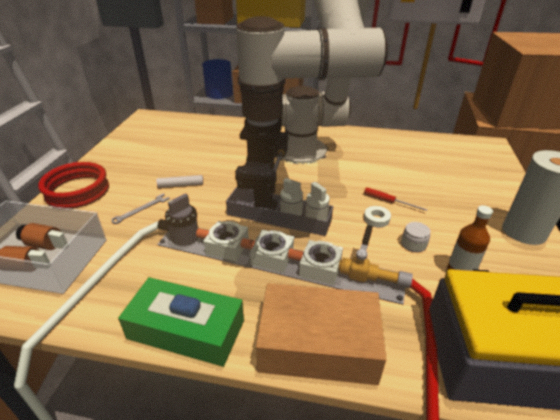

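View pics/side0.png

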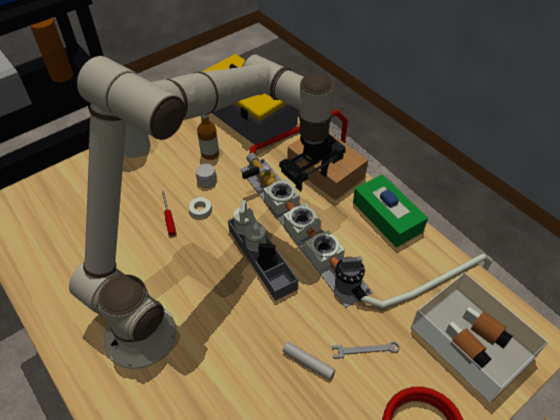

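View pics/wrist0.png

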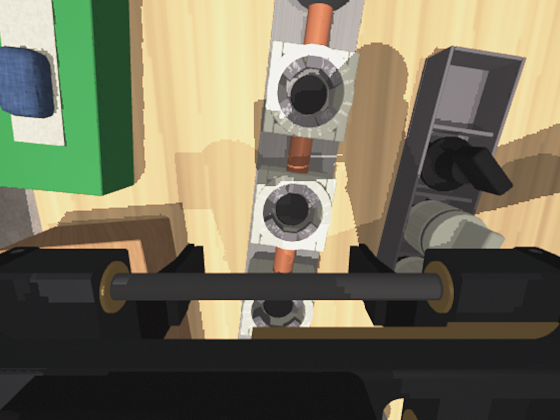

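The three views show two cartridges plus the plug in the tray, with the tray's -y cell empty. In the wrist view, port1 is at about (310,93) and port2 at (291,212). In the scene view, the lever sits at (367,235) and points at the robot. I'll build a metric top-down map next.

```bash
cat >> h.py <<'E'
def cloud(name):
    i=cams.camera_info(name); p,d=cams.capture(name)
    K=np.array(i["mtx"]);R=np.array(i["R"]);t=np.array(i["t"])
    v,u=np.nonzero(d>0); z=d[v,u]
    c=np.stack([(u-K[0,2])/K[0,0]*z,(v-K[1,2])/K[1,1]*z,z])
    return (R.T@(c-t[:,None])).T, p[v,u], d
def ortho(names,x0,x1,y0,y1,s=1.0,zmax=0.17):
    # image: row down = -x, col right = -y ; s px per mm
    H=int((x1-x0)*1000*s);W=int((y1-y0)*1000*s)
    im=np.zeros((H,W,3),np.uint8);hm=np.full((H,W),-1.0); allp=[]
    for n in names:
        P,C,_=cloud(n); m=(P[:,2]<zmax)&(P[:,0]>x0)&(P[:,0]<x1)&(P[:,1]>y0)&(P[:,1]<y1)
        P,C=P[m],C[m]; allp.append(P)
        rr=((x1-P[:,0])*1000*s).astype(int).clip(0,H-1); cc=((y1-P[:,1])*1000*s).astype(int).clip(0,W-1)
        o=np.argsort(P[:,2]); 
        for a in (0,1):
            for b in (0,1):
                r2=(rr[o]+a).clip(0,H-1);c2=(cc[o]+b).clip(0,W-1); k=P[o,2]>hm[r2,c2]-0.003
                im[r2[k],c2[k]]=C[o][k]; hm[r2[k],c2[k]]=P[o,2][k]
    return im,hm,np.vstack(allp)
E
python3 - <<'E'
from h import *
im,hm,P=ortho(["side","scene","wrist"],0.35,0.8,-0.4,0.35)
for k in range(0,750,50): cv2.line(im,(k,0),(k,5 if k%100 else 12),(0,0,255),1)
for k in range(0,450,50): cv2.line(im,(0,k),(5,k),(0,0,255),1)
cv2.imwrite("pics/top.png",im); np.save("P.npy",P)
m=P[:,2]
for a,b in((.128,.141),(.10,.116),(.095,.106)):
  q=P[(m>a)&(m<b)]; print(a,b,len(q))
E
```

```text
0.128 0.141 953
0.1 0.116 3563
0.095 0.106 2754
```

View pics/top.png

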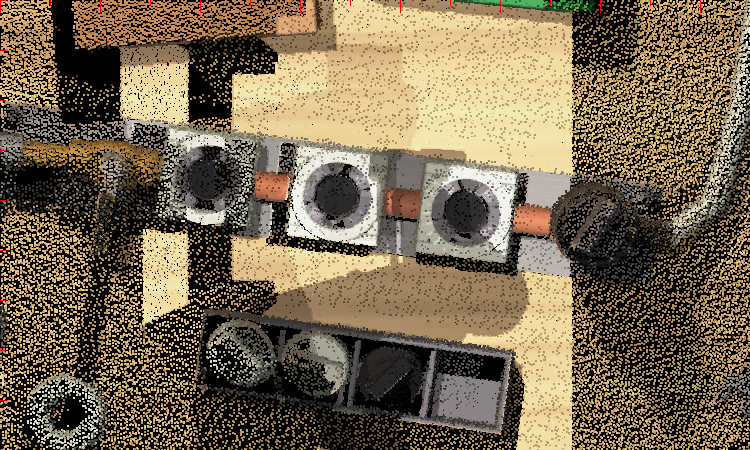

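The map shows the ports at (467,212), (340,194) and about (208,180). The tray spans columns 205–515, with cartridges at about (242,355) and (315,362), the plug at (392,378) and the timer at (600,222). I'll fit these numerically.

```bash
cat >> h.py <<'E'
def rect(P,z0,z1,c,rad):
    q=P[(P[:,2]>z0)&(P[:,2]<z1)&(np.hypot(P[:,0]-c[0],P[:,1]-c[1])<rad)][:,:2]
    if len(q)<8: return len(q)
    (cx,cy),(w,h),a=cv2.minAreaRect((q*1000).astype(np.float32))
    if h>w: w,h,a=h,w,a+90
    return len(q),np.round([cx,cy],1),"len %.0f x %.0f"%(w,h),"long axis deg %.1f"%((a+90)%180-90)
E
python3 - <<'E'
from h import *
P=np.load("P.npy")
print("head1",rect(P,.054,.066,(.588,-.117),.066)); print("head2",rect(P,.054,.066,(.606,.010),.066)); print("head3",rect(P,.054,.066,(.624,.139),.066))
for n,c in(("A",(.443,.108)),("B",(.437,.035)),("plug",(.424,-.042))):
    for z in((.105,.112),(.109,.118),(.118,.13),(.128,.136),(.134,.143)): print(n,z,rect(P,*z,c,.036))
print("timer",rect(P,.134,.147,(.578,-.25),.04),rect(P,.11,.134,(.578,-.25),.04))
print("lever",rect(P,.097,.108,(.55,.255),.12))
q=P[(P[:,2]>.047)&(P[:,2]<.058)&(P[:,0]<.5)&(P[:,0]>.35)&(P[:,1]>-.2)&(P[:,1]<.17)]
print("tray",rect(q,.04,.06,(.43,0),.2))
E
```

```text
head1 (5154, array([ 589.7, -118.1]), 'len 100 x 94', 'long axis deg 83.0')
head2 (4026, array([605.1,   4.7]), 'len 112 x 93', 'long axis deg 80.8')
head3 (1776, array([625.1, 147.6]), 'len 114 x 96', 'long axis deg 82.3')
A (0.105, 0.112) (85, array([447.8, 106. ]), 'len 58 x 54', 'long axis deg 33.4')
A (0.109, 0.118) (59, array([448.7, 106.1]), 'len 55 x 37', 'long axis deg 39.4')
A (0.118, 0.13) (79, array([447.3, 105.3]), 'len 59 x 17', 'long axis deg 51.0')
A (0.128, 0.136) (58, array([448.9, 109. ]), 'len 53 x 19', 'long axis deg 50.5')
A (0.134, 0.143) (124, array([446.6, 109.9]), 'len 51 x 21', 'long axis deg 45.4')
B (0.105, 0.112) (243, array([436.2,  32.2]), 'len 59 x 57', 'long axis deg 22.8')
B (0.109, 0.118) (258, array([435.,  32.]), 'len 61 x 25', 'long axis deg 75.3')
B (0.118, 0.13) (320, array([437.3,  34.4]), 'len 55 x 17', 'long axis deg 70.2')
B (0.128, 0.136) (220, array([438.2,  34.6]), 'len 53 x 17', 'long axis deg 67.6')
B (0.134, 0.143) (449, array([436.7,  33.2]), 'len 56 x 19', 'long axis deg 63.8')
plug (0.105, 0.112) (302, array([423.5, -42.8]), 'len 53 x 20', 'long axis deg -46.2')
plug (0.109, 0.118) (1053, array([423.7, -42.1]), 'len 53 x 19', 'long axis deg -47.7')
plug (0.118, 0.13) (17, array([423.7, -44.5]), 'len 44 x 13', 'long axis deg -44.0')
plug (0.128, 0.136) 0
plug (0.134, 0.143) 0
timer (214, array([ 574. , -244.9]), 'len 59 x 23', 'long axis deg -33.7') (262, array([ 574.6, -244.9]), 'len 58 x 23', 'long axis deg -31.8')
lever (197, array([589. , 241.3]), 'len 91 x 26', 'long axis deg -10.7')
tray (4062, array([429.7,  -5.4]), 'len 316 x 87', 'long axis deg 82.1')
```

Call:
play_rows(commands="-0.7 0.55 0.35 0 0 0;-0.7 0.55 0.35 0 0 0;-0.7 0.55 0.35 0 0 0;-0.7 0.55 0.35 0 0 0;-0.7 0.55 0.35 0 0 0;0 0 0 0 0 0;0 0 0 0 0 0", grip=45)

```text
time_s: 1.0
tcp_pos: [0.5199, 0.0829, 0.2755]
ee_rot: [[0.001, -1.0, 0.001], [-1.0, -0.001, 0.001], [-0.001, -0.001, -1.0]]
wrist_force: [0.2, -0.4, -0.7]
gripper_width: 0.532
gripper_force: 0.0
```

```bash
python3 - <<'E'
from h import *
i=cams.camera_info("wrist"); p,d=cams.capture("wrist"); np.savez("w1.npz",d=d,p=p,**i)
K=np.array(i["mtx"]);R=np.array(i["R"]);t=np.array(i["t"])
# rectify to plane z=0.06 (left) : 1px/mm over x .38...68? y -.2...2 
def warp(z,x0,x1,y0,y1,s):
    pts=[(x1,y1),(x1,y0),(x0,y0),(x0,y1)]; W=int((y1-y0)*1000*s);H=int((x1-x0)*1000*s)
    im=[]
    for x,y in pts:
        c=R@np.array([x,y,z])+t; q=K@c; im.append(q[:2]/q[2])
    M=cv2.getPerspectiveTransform(np.float32(im),np.float32([(0,0),(W,0),(W,H),(0,H)]))
    return cv2.warpPerspective(p,M,(W,H))
a=warp(.06,.54,.70,-.2,.2,2); b=warp(.1395,.36,.50,-.2,.2,2)
cv2.imwrite("pics/w1.png",np.vstack([a,b])); print(r.sense()["tcp_pos"])
E
```

```text
[0.52006712 0.08249866 0.27491669]
```

View pics/w1.png

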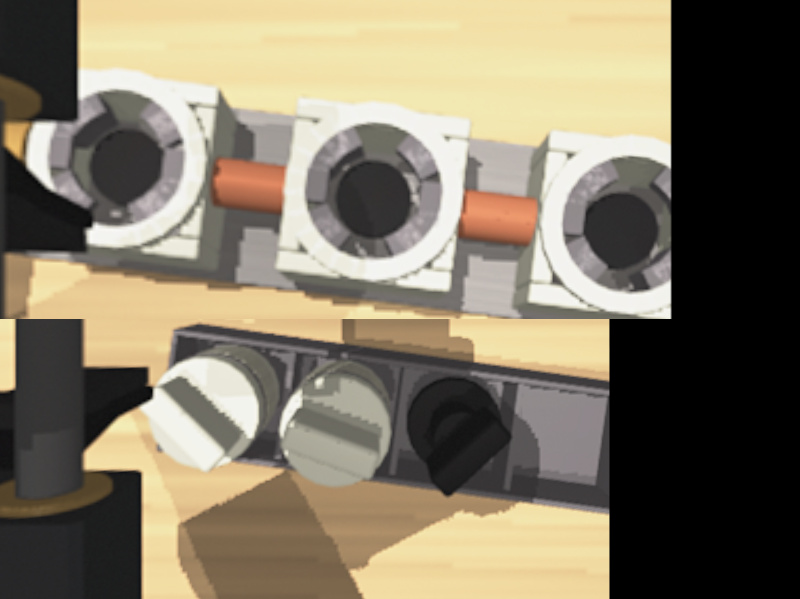

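The rectified view puts port2 at about (374,191) and port3 at about (117,158), with the manifold yaw near -7.3°. The bars are clearly visible. I'll refine them from this close-range depth.

```bash
cat >> h.py <<'E'
def wcloud(f=None):
    if f: w=np.load(f); d,i=w["d"],w
    else: i=cams.camera_info("wrist"); p,d=cams.capture("wrist")
    K=np.array(i["mtx"]);R=np.array(i["R"]);t=np.array(i["t"])
    v,u=np.nonzero(d>0); z=d[v,u]
    return (R.T@(np.stack([(u-K[0,2])/K[0,0]*z,(v-K[1,2])/K[1,1]*z,z])-t[:,None])).T
def ringfit(P,c,r=0.0445):
    from scipy.optimize import minimize
    q=P[(abs(P[:,2]-.06)<.004)&(np.hypot(P[:,0]-c[0],P[:,1]-c[1])<.05)]
    # bore centroid: fit by maximising emptiness of 20mm-radius disc
    f=lambda k:(np.clip(.0255-np.hypot(q[:,0]-k[0],q[:,1]-k[1]),0,1)).sum()
    b=min(((f((c[0]+a*1e-3,c[1]+e*1e-3)),a,e) for a in np.arange(-6,6.1,.5) for e in np.arange(-6,6.1,.5)))
    g=[(a,e) for a in np.arange(-6,6.1,.5) for e in np.arange(-6,6.1,.5) if f((c[0]+a*1e-3,c[1]+e*1e-3))<=b[0]*1.05+1e-4]
    return np.round(np.array(c)*1000+np.mean(g,0),1),len(q),b[0]
E
python3 - <<'E'
from h import *
P=wcloud("w1.npz")
for n,c in(("A",(.4478,.107)),("B",(.4375,.034))): print(n,rect(P,.136,.143,c,.04),rect(P,.12,.134,c,.036),P[(np.hypot(*(P[:,:2]-c).T)<.02)][:,2].max())
print("plug",rect(P,.111,.119,(.4235,-.042),.04))
for c in((.621,.1415),(.6045,.013),(.589,-.1155)): print(ringfit(P,c))
E
```

```text
A (594, array([444.1, 109.2]), 'len 49 x 15', 'long axis deg 44.9') (195, array([449. , 104.2]), 'len 49 x 3', 'long axis deg 43.6') 0.36555829066506035
B (744, array([433.7,  35.1]), 'len 50 x 16', 'long axis deg 70.0') (161, array([440.9,  33. ]), 'len 49 x 3', 'long axis deg 72.4') 0.36496322515503327
plug (767, array([422.4, -39.9]), 'len 50 x 16', 'long axis deg -47.1')
(array([620.2, 141.5]), 1714, np.float64(0.15094122103537547))
(array([603.6,  13.2]), 2647, np.float64(0.1572621288163943))
(array([ 587.4, -116.4]), 2341, np.float64(0.17045780408604905))
```

Call:
play_rows(commands="-0.42 0.15 -0.67 0 0 -0.873;-0.42 0.15 -0.67 0 0 -0.873;-0.42 0.15 -0.67 0 0 -0.873;-0.42 0.15 -0.67 0 0 -0.873;-0.42 0.15 -0.67 0 0 -0.873;-0.42 0.15 -0.67 0 0 -0.873;0 0 0 0 0 0;0 0 0 0 0 0;0 0 -0.4 0 0 0;0 0 -0.4 0 0 0;0 0 -0.4 0 0 0;0 0 -0.38 0 0 0;0 0 0 0 0 0;0 0 0 0 0 0")

```text
time_s: 2.45
tcp_pos: [0.4458, 0.1097, 0.1079]
ee_rot: [[-0.707, -0.707, 0.002], [-0.707, 0.707, 0.001], [-0.001, -0.001, -1.0]]
wrist_force: [-0.8, 0.0, 0.6]
gripper_width: 0.514
gripper_force: 0.0
```

Call:
play_rows(commands="0 0 0 0 0 0;0 0 0 0 0 0;0 0 0 0 0 0;0 0 0 0 0 0", grip=0)

```text
time_s: 2.85
tcp_pos: [0.4445, 0.1096, 0.1074]
ee_rot: [[-0.707, -0.707, 0.001], [-0.707, 0.707, 0.0], [-0.001, -0.0, -1.0]]
wrist_force: [0.1, -0.2, 0.6]
gripper_width: 0.24
gripper_force: 0.0
```

Call:
play_rows(commands="0 0 0 0 0 0;0 0 0 0 0 0;0 0 0 0 0 0;0 0 0.3 0 0 0;0 0 0.7 0 0 0;0 0 1 0 0 0;0 0 1 0 0 0;0 0 0 0 0 0;0 0 0 0 0 0")

```text
time_s: 3.75
tcp_pos: [0.4439, 0.1096, 0.1972]
ee_rot: [[-0.708, -0.707, -0.0], [-0.707, 0.708, 0.001], [-0.001, 0.001, -1.0]]
wrist_force: [-0.7, 0.1, -2.8]
gripper_width: 0.184
gripper_force: 30.0
```

```bash
python3 - <<'E'
from h import *
s=r.sense();print(s["tcp_pos"],s["gripper_force"],s["wrist_force"])
P=wcloud(); z=s["tcp_pos"][2]; c=s["tcp_pos"][:2]
for a,b in((.028,.036),(.033,.045)): print(rect(P,z+a,z+b,c,.05))
E
```

```text
[0.44385496 0.10955312 0.19715859] 29.982373542152345 [-0.73578258  0.09726466 -2.7796883 ]
(2139, array([443.7, 106.7]), 'len 49 x 34', 'long axis deg 27.5')
(170, array([442.7, 105. ]), 'len 32 x 32', 'long axis deg 20.0')
```

Call:
play_rows(commands="0.39 0.071 0 0 0 0.991;0.39 0.071 0 0 0 0.991;0.39 0.071 0 0 0 0.991;0.39 0.071 0 0 0 0.991;0.39 0.071 0 0 0 0.991;0.39 0.071 0 0 0 0.991;0.39 0.071 0 0 0 0.991;0.39 0.071 0 0 0 0.991;0.39 0.071 0 0 0 0.991;0.39 0.071 0 0 0 0.991;0.39 0.071 0 0 0 0.991;0.39 0.071 0 0 0 0.991;0.39 0.071 0 0 0 0.991;0.39 0.071 0 0 0 0.991;0.39 0.071 0 0 0 0.991;0 0 0 0 0 0;0 0 0 0 0 0;0 0 0 0 0 0")

```text
time_s: 5.6
tcp_pos: [0.6189, 0.1412, 0.1961]
ee_rot: [[0.992, -0.129, -0.002], [-0.129, -0.992, -0.001], [-0.002, 0.001, -1.0]]
wrist_force: [0.9, 0.3, -2.1]
gripper_width: 0.181
gripper_force: 30.0
```

Call:
play_rows(commands="0 0 -0.33 0 0 0;0 0 -0.33 0 0 0;0 0 -0.33 0 0 0;0 0 -0.1 0 0 0;0 0 -0.1 0 0 0;0 0 -0.1 0 0 0;0 0 0 0 0 0;0 0 0 0 0 0")

```text
time_s: 6.4
tcp_pos: [0.6204, 0.1417, 0.1586]
ee_rot: [[0.992, -0.126, 0.001], [-0.126, -0.992, 0.001], [0.001, -0.001, -1.0]]
wrist_force: [1.2, 0.4, -2.9]
gripper_width: 0.178
gripper_force: 30.0
```

Call:
play_rows(commands="0 0 -0.15 0 0 0;0 0 -0.15 0 0 0;0 0 -0.15 0 0 0;0 0 -0.1 0 0 0;0 0 0 0 0 0;0 0 0 0 0 0")

```text
time_s: 7.0
tcp_pos: [0.6205, 0.1418, 0.1425]
ee_rot: [[0.992, -0.126, 0.002], [-0.126, -0.992, 0.001], [0.002, -0.001, -1.0]]
wrist_force: [1.3, 1.2, 2.6]
gripper_width: 0.184
gripper_force: 30.0
```

Call:
play_rows(commands="0 0 -0.1 0 0 0;0 0 -0.1 0 0 0;0 0 -0.06 0 0 0;0 0 0 0 0 0;0 0 0 0 0 0")

```text
time_s: 7.5
tcp_pos: [0.6209, 0.1418, 0.1368]
ee_rot: [[0.992, -0.125, 0.003], [-0.125, -0.992, 0.001], [0.003, -0.001, -1.0]]
wrist_force: [0.5, 2.1, 10.2]
gripper_width: 0.183
gripper_force: 30.0
```

Call:
play_rows(commands="0 0 -0.08 0 0 0;0 0 -0.06 0 0 0;0 0 0 0 0 0;0 0 0 0 0 0")

```text
time_s: 7.9
tcp_pos: [0.6213, 0.1419, 0.1357]
ee_rot: [[0.992, -0.125, 0.006], [-0.125, -0.992, 0.0], [0.006, -0.001, -1.0]]
wrist_force: [-5.0, 3.0, 21.1]
gripper_width: 0.183
gripper_force: 30.0
```

Shoulder is on the rim; turn.

Call:
play_rows(commands="0 0 0 0 0 -0.97;0 0 0 0 0 -0.97;0 0 0 0 0 -0.97;0 0 0 0 0 -0.97;0 0 0 0 0 -0.97;0 0 0 0 0 -0.97;0 0 0 0 0 -0.97;0 0 0 0 0 -0.97;0 0 0 0 0 -0.97;0 0 0 0 0 -0.97;0 0 0 0 0 -0.97;0 0 0 0 0 0;0 0 0 0 0 0")

```text
time_s: 9.2
tcp_pos: [0.6221, 0.1406, 0.1357]
ee_rot: [[-0.155, -0.988, 0.007], [-0.988, 0.155, -0.001], [0.0, -0.007, -1.0]]
wrist_force: [-1.6, -1.4, 18.7]
gripper_width: 0.183
gripper_force: 30.1
```

```bash
python3 -c "
from h import *
s=r.sense();print(s['moment'],s['joints'])"
```

```text
[-0.68958893  0.86850298 -0.08344263] [ 27.36336103  27.01478706  -4.80169466   0.27990642 -57.87686778
 -36.40770198]
```

Call:
play_rows(commands="0 0 0 0 0 -0.35;0 0 0 0 0 0;0 0 0 0 0 0")

```text
time_s: 9.5
tcp_pos: [0.6219, 0.1406, 0.1357]
ee_rot: [[-0.204, -0.979, 0.007], [-0.979, 0.203, -0.002], [0.0, -0.007, -1.0]]
wrist_force: [-2.1, -1.9, 19.7]
gripper_width: 0.185
gripper_force: 30.3
```

```bash
python3 -c "
from h import *
s=r.sense();print(s['moment'],s['ee_rot'][:,0])"
```

```text
[-0.60695669  0.9837901   0.53819064] [-2.03503071e-01 -9.79074274e-01  2.55546173e-04]
```

Call:
play_rows(commands="0 0 0 0 0 0.2;0 0 0.1 0 0 0;0 0 0.12 0 0 0;0 0 0 0 0 0;0 0 0 0 0 0")

```text
time_s: 10.0
tcp_pos: [0.6215, 0.1408, 0.139]
ee_rot: [[-0.177, -0.984, 0.004], [-0.984, 0.177, -0.001], [0.0, -0.004, -1.0]]
wrist_force: [1.7, -1.3, 8.4]
gripper_width: 0.18
gripper_force: 30.0
```

Call:
play_rows(commands="0 0 0 0 0 0;0 0 0 0 0 0;0 0 0 0 0 0;0 0 0 0 0 0;0 0 0 0 0 0", grip=45)

```text
time_s: 10.5
tcp_pos: [0.6194, 0.1413, 0.1358]
ee_rot: [[-0.178, -0.984, -0.001], [-0.984, 0.178, -0.001], [0.001, 0.001, -1.0]]
wrist_force: [-0.5, -0.2, -0.0]
gripper_width: 0.492
gripper_force: 0.0
```

Call:
play_rows(commands="0 0 1 0 0 0;0 0 1 0 0 0;-0.67 -0.4 0.8 0 0 -0.22;-0.67 -0.4 0.8 0 0 -0.23;-0.67 -0.4 0.8 0 0 -0.23;-0.67 -0.4 0 0 0 -0.23;-0.67 -0.4 0 0 0 -0.23;0 0 0 0 0 0;0 0 0 0 0 0;0 0 0 0 0 0")

```text
time_s: 11.5
tcp_pos: [0.5199, 0.0818, 0.2683]
ee_rot: [[-0.342, -0.94, 0.0], [-0.94, 0.342, -0.0], [0.0, -0.0, -1.0]]
wrist_force: [0.2, -0.1, 0.0]
gripper_width: 0.516
gripper_force: 0.0
```

```bash
cat > look.py <<'E'
import sys
from h import *
s=r.sense(); i=cams.camera_info("wrist"); p,d=cams.capture("wrist"); np.savez(sys.argv[1],d=d,p=p,**i); cv2.imwrite("pics/"+sys.argv[1].replace("npz","png"),p)
P=wcloud(sys.argv[1]); print(s["tcp_pos"])
for n,c in(("A",(.4441,.1092)),("B",(.4337,.0351))): print(n,rect(P,.136,.143,c,.045))
print("plug",rect(P,.111,.119,(.4235,-.042),.045))
for c in((.6202,.1415),(.6036,.0132),(.5874,-.1164)): print("port top",rect(P,.165,.178,c,.04), rect(P,.140,.151,c,.04))
E
python3 look.py w2.npz
```

```text
[0.5198899  0.08179209 0.26828196]
A 0
B (837, array([433.5,  35.2]), 'len 49 x 16', 'long axis deg 69.4')
plug (870, array([422.2, -39.9]), 'len 50 x 16', 'long axis deg -46.9')
port top 0 (29, array([617.7, 116.6]), 'len 9 x 1', 'long axis deg -8.6')
port top 0 0
port top 0 0
```

Call:
play_rows(commands="-0.573 -0.308 -0.76 0 0 0;-0.573 -0.308 -0.76 0 0 0;-0.573 -0.308 -0.76 0 0 0;-0.573 -0.308 -0.76 0 0 0;-0.573 -0.308 -0.76 0 0 0;0 0 0 0 0 0;0 0 0 0 0 0;0 0 -0.4 0 0 0;0 0 -0.4 0 0 0;0 0 -0.4 0 0 0;0 0 -0.38 0 0 0;0 0 0 0 0 0;0 0 0 0 0 0")

```text
time_s: 12.85
tcp_pos: [0.4352, 0.036, 0.1079]
ee_rot: [[-0.342, -0.94, 0.002], [-0.94, 0.342, 0.0], [-0.001, -0.002, -1.0]]
wrist_force: [-0.7, -0.1, 0.4]
gripper_width: 0.517
gripper_force: 0.0
```

Call:
play_rows(commands="0 0 0 0 0 0;0 0 0 0 0 0;0 0 0 0 0 0;0 0 0 0 0 0;0 0 0 0 0 0;0 0 0 0 0 0;0 0 0 0 0 0;0 0 0.3 0 0 0;0 0 0.7 0 0 0;0 0 1 0 0 0;0 0 1 0 0 0;0 0 0 0 0 0;0 0 0 0 0 0", grip=0)

```text
time_s: 14.15
tcp_pos: [0.4326, 0.0352, 0.1968]
ee_rot: [[-0.343, -0.939, -0.001], [-0.939, 0.343, 0.001], [-0.001, 0.001, -1.0]]
wrist_force: [0.1, 0.1, -4.4]
gripper_width: 0.184
gripper_force: 29.9
```

Call:
play_rows(commands="0.473 -0.061 0 0 0 0.997;0.473 -0.061 0 0 0 0.997;0.473 -0.061 0 0 0 0.997;0.473 -0.061 0 0 0 0.997;0.473 -0.061 0 0 0 0.997;0.473 -0.061 0 0 0 0.997;0.473 -0.061 0 0 0 0.997;0.473 -0.061 0 0 0 0.997;0.473 -0.061 0 0 0 0.997;0.473 -0.061 0 0 0 0.997;0.473 -0.061 0 0 0 0.997;0.473 -0.061 0 0 0 0.997;0 0 0 0 0 0;0 0 0 0 0 0;0 0 -0.33 0 0 0;0 0 -0.33 0 0 0;0 0 -0.2 0 0 0;0 0 0 0 0 0;0 0 0 0 0 0")

```text
time_s: 16.05
tcp_pos: [0.6036, 0.0133, 0.1712]
ee_rot: [[0.992, -0.126, -0.0], [-0.126, -0.992, -0.0], [-0.0, 0.0, -1.0]]
wrist_force: [-0.4, 0.2, -2.7]
gripper_width: 0.18
gripper_force: 29.9
```

Call:
play_rows(commands="0 0 -0.2 0 0 0;0 0 -0.2 0 0 0;0 0 -0.15 0 0 0;0 0 -0.15 0 0 0;0 0 -0.15 0 0 0;0 0 -0.12 0 0 0;0 0 0 0 0 0;0 0 0 0 0 0")

```text
time_s: 16.85
tcp_pos: [0.604, 0.0133, 0.143]
ee_rot: [[0.992, -0.125, 0.001], [-0.125, -0.992, -0.0], [0.001, 0.0, -1.0]]
wrist_force: [-0.5, 0.6, 1.1]
gripper_width: 0.184
gripper_force: 30.0
```

Call:
play_rows(commands="0 0 -0.13 0 0 0;0 0 -0.1 0 0 0;0 0 -0.1 0 0 0;0 0 -0.08 0 0 0;0 0 0 0 0 0;0 0 0 0 0 -0.97;0 0 0 0 0 -0.97;0 0 0 0 0 -0.97;0 0 0 0 0 -0.97;0 0 0 0 0 -0.97;0 0 0 0 0 -0.97;0 0 0 0 0 -0.97;0 0 0 0 0 -0.97;0 0 0 0 0 -0.97;0 0 0 0 0 -0.97;0 0 0 0 0 -0.97;0 0 0 0 0 -0.35;0 0 0 0 0 0;0 0 0 0 0 0")

```text
time_s: 18.75
tcp_pos: [0.6059, 0.0131, 0.1355]
ee_rot: [[-0.202, -0.979, 0.007], [-0.979, 0.202, -0.001], [-0.0, -0.007, -1.0]]
wrist_force: [-5.2, -0.4, 19.0]
gripper_width: 0.18
gripper_force: 30.3
```

```bash
python3 -c "
from h import *
s=r.sense();print(s['moment'],s['ee_rot'][:,0])"
```

```text
[-0.10503782  1.76212984  0.56714598] [-2.02300592e-01 -9.79323476e-01 -1.55552294e-05]
```

Stop reached; release.

Call:
play_rows(commands="0 0 0 0 0 0.2;0 0 0.1 0 0 0;0 0 0.12 0 0 0;0 0 0 0 0 0;0 0 0 0 0 0")

```text
time_s: 19.25
tcp_pos: [0.6054, 0.0131, 0.1389]
ee_rot: [[-0.176, -0.984, 0.005], [-0.984, 0.176, -0.0], [-0.0, -0.005, -1.0]]
wrist_force: [-0.4, -0.7, 7.4]
gripper_width: 0.178
gripper_force: 30.0
```

Call:
play_rows(commands="0 0 0 0 0 0;0 0 0 0 0 0;0 0 0 0 0 0;0 0 0 0 0 0;0 0 0 0 0 0", grip=45)

```text
time_s: 19.75
tcp_pos: [0.6036, 0.0133, 0.136]
ee_rot: [[-0.177, -0.984, -0.001], [-0.984, 0.177, -0.0], [0.0, 0.001, -1.0]]
wrist_force: [0.2, -0.1, 0.2]
gripper_width: 0.497
gripper_force: 0.0
```

Call:
play_rows(commands="0 0 1 0 0 0;0 0 1 0 0 0;-0.59 0.03 0.32 0 0 0.884;-0.59 0.03 0.32 0 0 0.884;-0.59 0.03 0.32 0 0 0.884;-0.59 0.03 0.32 0 0 0.884;-0.59 0.03 0.32 0 0 0.884;-0.59 0.03 0.32 0 0 0.884;-0.59 0.03 0.32 0 0 0.884;0 0 0 0 0 0;0 0 0 0 0 0;0 0 0 0 0 0")

```text
time_s: 20.95
tcp_pos: [0.4802, 0.0197, 0.2631]
ee_rot: [[0.68, -0.733, -0.001], [-0.733, -0.68, -0.0], [-0.0, 0.001, -1.0]]
wrist_force: [0.1, -0.1, -1.0]
gripper_width: 0.518
gripper_force: 0.0
```

```bash
python3 look.py w3.npz; python3 - <<'E'
from h import *
P=wcloud("w3.npz"); print(ringfit(P,(.5874,-.1164)))
a,d=cams.capture("scene"); cv2.imwrite("pics/s1.png",cv2.resize(a[180:320,130:430],None,fx=2.6,fy=2.6,interpolation=2))
E
```

```text
[0.48015473 0.01965708 0.26305201]
A 0
B 0
plug (622, array([422.9, -40.5]), 'len 49 x 16', 'long axis deg -47.5')
port top (1017, array([620.8, 140.5]), 'len 51 x 16', 'long axis deg 79.7') (195, array([613.5, 138.6]), 'len 49 x 14', 'long axis deg -81.7')
port top (1260, array([604.4,  13.3]), 'len 50 x 16', 'long axis deg 79.7') (165, array([597.3,  12.4]), 'len 50 x 12', 'long axis deg -85.8')
port top 0 0
(array([ 587.6, -115.4]), 3526, np.float64(0.228809452824644))
```

View pics/s1.png

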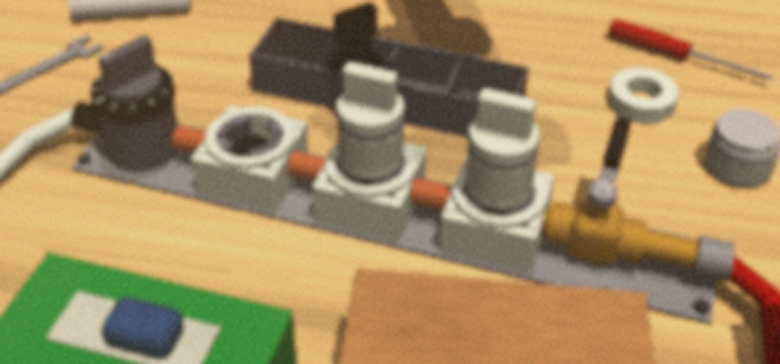

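Call:
play_rows(commands="-0.318 -0.332 -0.745 0 0 0;-0.318 -0.332 -0.745 0 0 0;-0.318 -0.332 -0.745 0 0 0;-0.318 -0.332 -0.745 0 0 0;-0.318 -0.332 -0.745 0 0 0;-0.318 -0.332 -0.745 0 0 0;0 0 0 0 0 0;0 0 0 0 0 0;0 0 -0.4 0 0 0;0 0 -0.4 0 0 0;0 0 -0.4 0 0 0;0 0 -0.38 0 0 0;0 0 0 0 0 0;0 0 0 0 0 0")

```text
time_s: 22.45
tcp_pos: [0.4241, -0.0396, 0.0831]
ee_rot: [[0.682, -0.731, 0.002], [-0.731, -0.682, 0.0], [0.001, -0.002, -1.0]]
wrist_force: [0.3, 0.1, 0.5]
gripper_width: 0.52
gripper_force: 0.0
```

Call:
play_rows(commands="0 0 0 0 0 0;0 0 0 0 0 0;0 0 0 0 0 0;0 0 0 0 0 0;0 0 0 0 0 0;0 0 0 0 0 0;0 0 0 0 0 0;0 0 0.3 0 0 0;0 0 0.7 0 0 0;0 0 1 0 0 0;0 0 1 0 0 0;0 0 0 0 0 0;0 0 0 0 0 0", grip=0)

```text
time_s: 23.75
tcp_pos: [0.4224, -0.04, 0.1727]
ee_rot: [[0.681, -0.732, 0.001], [-0.732, -0.681, 0.001], [0.0, -0.001, -1.0]]
wrist_force: [-0.5, 0.2, -1.7]
gripper_width: 0.186
gripper_force: 30.0
```

Call:
play_rows(commands="0.55 -0.253 0 0 0 0.4625;0.55 -0.253 0 0 0 0.4625;0.55 -0.253 0 0 0 0.4625;0.55 -0.253 0 0 0 0.4625;0.55 -0.253 0 0 0 0.4625;0.55 -0.253 0 0 0 0.4625;0.55 -0.253 0 0 0 0.4625;0.55 -0.253 0 0 0 0.4625;0.55 -0.253 0 0 0 0.4625;0.55 -0.253 0 0 0 0.4625;0 0 0 0 0 0;0 0 0 0 0 0;0 0 -0.33 0 0 0;0 0 -0.33 0 0 0;0 0 -0.2 0 0 0;0 0 0 0 0 0;0 0 0 0 0 0")

```text
time_s: 25.45
tcp_pos: [0.5875, -0.116, 0.1462]
ee_rot: [[0.992, -0.127, -0.0], [-0.127, -0.992, -0.0], [-0.0, 0.0, -1.0]]
wrist_force: [-0.6, -0.3, -1.2]
gripper_width: 0.184
gripper_force: 30.0
```

Call:
play_rows(commands="0 0 -0.2 0 0 0;0 0 -0.2 0 0 0;0 0 -0.15 0 0 0;0 0 -0.15 0 0 0;0 0 -0.15 0 0 0;0 0 -0.12 0 0 0;0 0 0 0 0 0;0 0 0 0 0 0")

```text
time_s: 26.25
tcp_pos: [0.5877, -0.1161, 0.118]
ee_rot: [[0.992, -0.127, 0.0], [-0.127, -0.992, -0.0], [0.0, 0.0, -1.0]]
wrist_force: [-2.0, 1.2, 4.2]
gripper_width: 0.178
gripper_force: 30.0
```

Call:
play_rows(commands="0 0 -0.13 0 0 0;0 0 -0.1 0 0 0;0 0 -0.1 0 0 0;0 0 -0.08 0 0 0;0 0 0 0 0 0;0 0 0 0 0 -0.97;0 0 0 0 0 -0.97;0 0 0 0 0 -0.97;0 0 0 0 0 -0.97;0 0 0 0 0 -0.97;0 0 0 0 0 -0.97;0 0 0 0 0 -0.97;0 0 0 0 0 -0.97;0 0 0 0 0 -0.97;0 0 0 0 0 -0.97;0 0 0 0 0 -0.97;0 0 0 0 0 -0.35;0 0 0 0 0 0;0 0 0 0 0 0")

```text
time_s: 28.15
tcp_pos: [0.5904, -0.1158, 0.1107]
ee_rot: [[-0.203, -0.979, 0.008], [-0.979, 0.203, -0.002], [0.0, -0.008, -1.0]]
wrist_force: [-4.8, 4.6, 21.5]
gripper_width: 0.186
gripper_force: 30.8
```

```bash
python3 -c "
from h import *
s=r.sense();print(s['moment'],s['ee_rot'][:,0])"
```

```text
[1.42080348 1.72713268 0.70062259] [-2.02605053e-01 -9.79260525e-01  1.29338569e-04]
```

Call:
play_rows(commands="0 0 0 0 0 0.2;0 0 0.1 0 0 0;0 0 0.12 0 0 0;0 0 0 0 0 0;0 0 0 0 0 0")

```text
time_s: 28.65
tcp_pos: [0.5898, -0.1159, 0.1144]
ee_rot: [[-0.176, -0.984, 0.006], [-0.984, 0.176, -0.001], [-0.0, -0.006, -1.0]]
wrist_force: [-1.1, 2.1, 9.9]
gripper_width: 0.184
gripper_force: 29.8
```

Call:
play_rows(commands="0 0 0 0 0 0;0 0 0 0 0 0;0 0 0 0 0 0;0 0 0 0 0 0;0 0 0 0 0 0;0 0 1 0 0 0;0 0 1 0 0 0;0 0 1 0 0 0;0 0 1 0 0 0;0 0 0 0 0 0;0 0 0 0 0 0", grip=45)

```text
time_s: 29.75
tcp_pos: [0.5876, -0.1159, 0.2319]
ee_rot: [[-0.179, -0.984, 0.001], [-0.984, 0.179, 0.001], [-0.001, -0.001, -1.0]]
wrist_force: [-0.6, -1.0, -1.1]
gripper_width: 0.518
gripper_force: 0.0
```

```bash
python3 - <<'E'
from h import *
P,C,d=cloud("side"); S,_,_=cloud("scene")
for nm,Q in(("side",P),("scene",S)):
  for c in((.6204,.1410),(.604,.0132),(.5877,-.116)):
    m=(np.hypot(Q[:,0]-c[0],Q[:,1]-c[1])<.02)&(Q[:,2]<.19); print(nm,c,np.sort(Q[m][:,2])[-30::6] if m.sum()>30 else m.sum())
  print("lever",rect(Q,.096,.110,(.575,.235),.11)); 
  print("timer",rect(Q,.134,.147,(.575,-.245),.04))
a,_=cams.capture("side"); cv2.imwrite("pics/sd.png",cv2.resize(a[120:320,200:420],None,fx=2.8,fy=2.8,interpolation=2))
E
```

```text
side (0.6204, 0.141) [0.1718969  0.17315636 0.17419168 0.17566122 0.17747241]
side (0.604, 0.0132) [0.13441868 0.13541654 0.13593526 0.13760687 0.13883632]
side (0.5877, -0.116) [0.14933268 0.15003565 0.15090889 0.15130409 0.15206664]
lever (104, array([576.7, 199.4]), 'len 114 x 100', 'long axis deg 65.1')
timer (102, array([ 573.8, -246.7]), 'len 56 x 18', 'long axis deg -33.5')
scene (0.6204, 0.141) [0.17163943 0.1720655  0.17222383 0.17241056 0.17300277]
scene (0.604, 0.0132) [0.17138478 0.17164562 0.17185162 0.17225738 0.17250103]
scene (0.5877, -0.116) [0.14615144 0.14639262 0.14664752 0.14740709 0.14771282]
lever (158, array([608.6, 218.4]), 'len 147 x 41', 'long axis deg -42.6')
timer (105, array([ 575. , -243.3]), 'len 57 x 19', 'long axis deg -30.4')
```

View pics/sd.png

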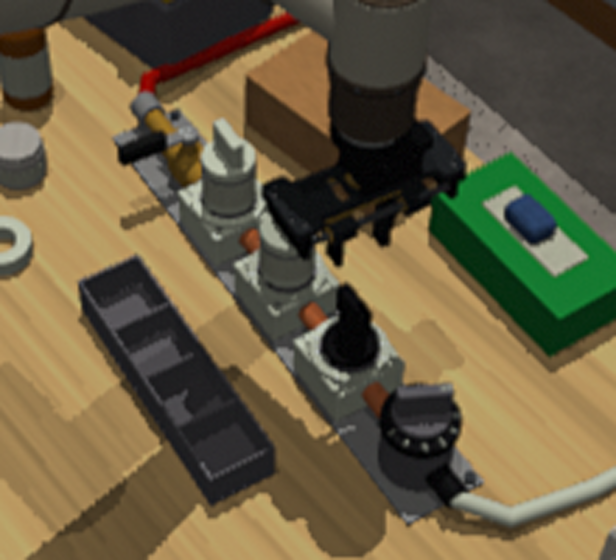

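All parts are closed. The tops sit at 172 and 147 mm, which are the locked heights. Next I'll swing over to look at the lever, checking the bottle position first.

```bash
python3 - <<'E'
from h import *
P=np.load("P.npy")
q=P[(P[:,1]>.27)]; print(len(q))
for n,u,v in(("scene",468,262),("scene",416,236)):
    d=np.load(n+"0.npy")[v-2:v+3,u-2:u+3]; print(n,u,v,world(n,u,v,float(np.median(d))))
for n,u,v in(("side",208,150),("side",205,168)):
    d=np.load(n+"0.npy")[v-2:v+3,u-2:u+3]; print(n,u,v,world(n,u,v,float(np.median(d))))
E
```

```text
5703
scene 468 262 [0.59411133 0.48944104 0.0668364 ]
scene 416 236 [0.50322116 0.38015034 0.05274075]
side 208 150 [0.54494279 0.46554633 0.04910794]
side 205 168 [0.4838836  0.39015388 0.05592318]
```

Call:
play_rows(commands="-0.2 0.938 0.05 0 0 0.832;-0.2 0.938 0.05 0 0 0.832;-0.2 0.938 0.05 0 0 0.832;-0.2 0.938 0.05 0 0 0.832;-0.2 0.938 0.05 0 0 0.832;-0.2 0.938 0.05 0 0 0.832;-0.2 0.938 0.05 0 0 0.832;-0.2 0.938 0.05 0 0 0.832;-0.2 0.938 0.05 0 0 0.832;-0.2 0.938 0.05 0 0 0.832;-0.2 0.938 0.05 0 0 0.832;-0.2 0.938 0.05 0 0 0.832;-0.2 0.938 0.05 0 0 0.832;0 0 0 0 0 0;0 0 0 0 0 0;0 0 0 0 0 0", grip=34)

```text
time_s: 31.5
tcp_pos: [0.5094, 0.249, 0.2503]
ee_rot: [[0.992, -0.129, -0.001], [-0.129, -0.992, -0.001], [-0.001, 0.001, -1.0]]
wrist_force: [0.3, -0.3, -0.6]
gripper_width: 0.391
gripper_force: 0.0
```

```bash
python3 - <<'E'
from h import *
i=cams.camera_info("wrist"); p,d=cams.capture("wrist"); np.savez("w4.npz",d=d,p=p,**i); cv2.imwrite("pics/w4.png",p)
P=wcloud("w4.npz"); print(r.sense()["tcp_pos"])
for z in((.100,.108),(.09,.112)): print(rect(P,*z,(.575,.25),.06))
E
```

```text
[0.50956391 0.24880285 0.25053953]
(921, array([572.5, 247. ]), 'len 62 x 16', 'long axis deg -9.8')
(932, array([572.5, 247. ]), 'len 62 x 16', 'long axis deg -9.9')
```

View pics/w4.png

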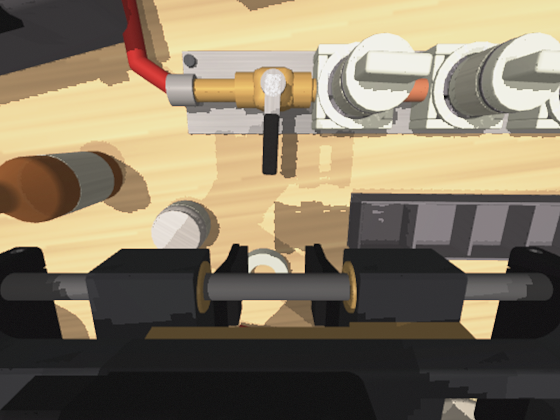

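The lever sleeve is at pixels (270,145). It measures 62×16 mm, centred at (572.5,247) and pointing -9.8°. The bottle and grease can are clear of the arc.

Call:
play_rows(commands="0.42 -0.016 -0.4 0 0 -0.058;0.42 -0.016 -0.4 0 0 -0.058;0.42 -0.016 -0.4 0 0 -0.058;0.42 -0.016 -0.4 0 0 -0.058;0.42 -0.016 -0.4 0 0 -0.058;0 0 0 0 0 0;0 0 -0.6 0 0 0;0 0 -0.6 0 0 0;0 0 -0.6 0 0 0;0 0 -0.6 0 0 0;0 0 -0.6 0 0 0;0 0 -0.55 0 0 0;0 0 0 0 0 0;0 0 0 0 0 0")

```text
time_s: 32.95
tcp_pos: [0.5729, 0.2476, 0.0851]
ee_rot: [[0.985, -0.17, 0.001], [-0.17, -0.985, -0.0], [0.001, -0.0, -1.0]]
wrist_force: [0.2, 0.6, 0.4]
gripper_width: 0.391
gripper_force: 0.0
```

Call:
play_rows(commands="0 0 0 0 0 0;0 0 0 0 0 0;0 0 0 0 0 0", grip=20)

```text
time_s: 33.25
tcp_pos: [0.5729, 0.2476, 0.0855]
ee_rot: [[0.985, -0.17, 0.001], [-0.17, -0.985, 0.001], [0.001, -0.001, -1.0]]
wrist_force: [-0.3, 0.3, 0.3]
gripper_width: 0.252
gripper_force: 0.0
```

```bash
python3 - <<'E'
import numpy as np
t=np.radians(-9.8-7.7*np.arange(13)); p=-62*np.c_[np.cos(t),np.sin(t)]
print(";".join("%.3f %.3f 0 0 0 %.3f"%(a,b,-np.radians(7.7)/.15) for a,b in np.diff(p,axis=0)/30))
E
```

```text
0.065 0.270 0 0 0 -0.896;0.101 0.258 0 0 0 -0.896;0.135 0.243 0 0 0 -0.896;0.166 0.222 0 0 0 -0.896;0.194 0.198 0 0 0 -0.896;0.219 0.170 0 0 0 -0.896;0.240 0.139 0 0 0 -0.896;0.256 0.106 0 0 0 -0.896;0.268 0.071 0 0 0 -0.896;0.275 0.034 0 0 0 -0.896;0.278 -0.003 0 0 0 -0.896;0.275 -0.040 0 0 0 -0.896
```

Call:
play_rows(commands="0.065 0.27 0 0 0 -0.896;0.1 0.258 0 0 0 -0.896;0.135 0.243 0 0 0 -0.896;0.166 0.222 0 0 0 -0.896;0.194 0.198 0 0 0 -0.896;0.22 0.17 0 0 0 -0.896;0.24 0.14 0 0 0 -0.896;0.256 0.106 0 0 0 -0.896;0.268 0.07 0 0 0 -0.896;0.275 0.034 0 0 0 -0.896;0 0 0 0 0 0;0 0 0 0 0 0")

```text
time_s: 34.45
tcp_pos: [0.6302, 0.2988, 0.0847]
ee_rot: [[0.058, -0.998, 0.001], [-0.998, -0.058, 0.0], [-0.0, -0.001, -1.0]]
wrist_force: [-0.0, 0.6, -0.2]
gripper_width: 0.231
gripper_force: 0.0
```

Call:
play_rows(commands="0.278 -0.003 0 0 0 -0.896;0.275 -0.04 0 0 0 -0.896;0 0 0 0 0 0;0 0 0 0 0 0")

```text
time_s: 34.85
tcp_pos: [0.6437, 0.2975, 0.0843]
ee_rot: [[-0.209, -0.978, -0.005], [-0.978, 0.209, -0.001], [0.002, 0.005, -1.0]]
wrist_force: [-7.4, 1.8, 3.9]
gripper_width: 0.233
gripper_force: 3.6
```

```bash
python3 - <<'E'
from h import *
print(r.sense()["moment"])
for n in("scene","side"):
    P,_,_=cloud(n); print(n,rect(P,.100,.109,(.641,.298),.06))
E
```

```text
[0.45491952 2.06754464 0.03631864]
scene 0
side (57, array([644.1, 286.2]), 'len 45 x 36', 'long axis deg 81.6')
```

Call:
play_rows(commands="-0.07 0 0 0 0 0.2;0 0 0 0 0 0;0 0 0 0 0 0;0 0 1 0 0 0;0 0 1 0 0 0;0 0 1 0 0 0;0 0 1 0 0 0;0 0 1 0 0 0;0 0 0 0 0 0;0 0 0 0 0 0", grip=34)

```text
time_s: 35.95
tcp_pos: [0.6449, 0.2974, 0.2355]
ee_rot: [[-0.182, -0.983, 0.002], [-0.983, 0.182, 0.002], [-0.002, -0.001, -1.0]]
wrist_force: [-0.4, -0.3, -0.2]
gripper_width: 0.39
gripper_force: 0.0
```

Call:
play_rows(commands="-0.269 -0.921 0.028 0 0 0.443;-0.269 -0.921 0.028 0 0 0.443;-0.269 -0.921 0.028 0 0 0.443;-0.269 -0.921 0.028 0 0 0.443;-0.269 -0.921 0.028 0 0 0.443;-0.269 -0.921 0.028 0 0 0.443;-0.269 -0.921 0.028 0 0 0.443;-0.269 -0.921 0.028 0 0 0.443;-0.269 -0.921 0.028 0 0 0.443;-0.269 -0.921 0.028 0 0 0.443;-0.269 -0.921 0.028 0 0 0.443;-0.269 -0.921 0.028 0 0 0.443;-0.269 -0.921 0.028 0 0 0.443;-0.269 -0.921 0.028 0 0 0.443;-0.269 -0.921 0.028 0 0 0.443;-0.269 -0.921 0.028 0 0 0.443;-0.269 -0.921 0.028 0 0 0.443;-0.269 -0.921 0.028 0 0 0.443;0 0 0 0 0 0;0 0 0 0 0 0", grip=45)

```text
time_s: 37.95
tcp_pos: [0.4986, -0.2003, 0.2484]
ee_rot: [[0.847, -0.531, -0.002], [-0.531, -0.847, 0.001], [-0.002, 0.001, -1.0]]
wrist_force: [0.9, -0.5, 0.0]
gripper_width: 0.516
gripper_force: 0.0
```

Call:
play_rows(commands="0 0 0 0 0 0;0 0 0 0 0 0")

```text
time_s: 38.15
tcp_pos: [0.4995, -0.1991, 0.2493]
ee_rot: [[0.849, -0.529, -0.001], [-0.529, -0.849, 0.0], [-0.001, 0.0, -1.0]]
wrist_force: [-0.5, -0.2, 0.3]
gripper_width: 0.518
gripper_force: 0.0
```

```bash
python3 - <<'E'
from h import *
i=cams.camera_info("wrist"); p,d=cams.capture("wrist"); np.savez("w5.npz",d=d,p=p,**i)
P=wcloud("w5.npz"); s=r.sense(); print(s["tcp_pos"],s["joints"])
print(rect(P,.137,.146,(.575,-.245),.05))
S,_,_=cloud("scene"); Q,_,_=cloud("side")
for X in(S,Q): print("lever",rect(X,.099,.109,(.641,.298),.045))
a,_=cams.capture("scene"); cv2.imwrite("pics/s2.png",cv2.resize(a[180:320,130:430],None,fx=2.6,fy=2.6,interpolation=2))
E
```

```text
[ 0.49957669 -0.19913964  0.24940211] [-4.45126648e+00  1.24607690e+01 -9.29075336e+00 -6.78850380e-03
 -6.82717570e+01  6.25473026e+01]
(1114, array([ 571.5, -244.7]), 'len 57 x 15', 'long axis deg -33.6')
lever (160, array([643.7, 299.3]), 'len 62 x 18', 'long axis deg 80.7')
lever (57, array([644.2, 293.9]), 'len 64 x 15', 'long axis deg 81.5')
```

View pics/s2.png

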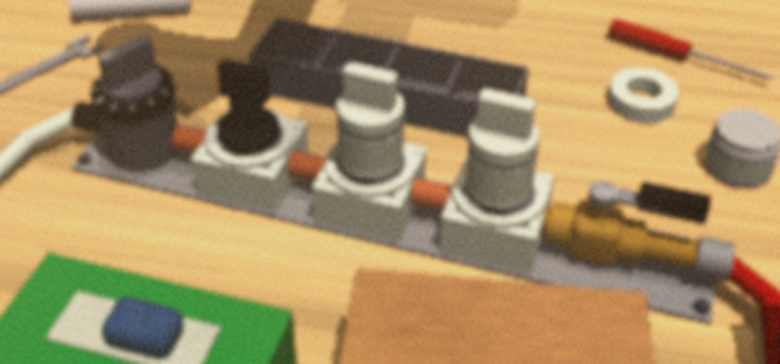

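The lever (640,200) lies along the pipe, so it is fully open, and all three ports are closed. Now the timer.

Call:
play_rows(commands="0.479 -0.303 -0.565 0 0 -0.038;0.479 -0.303 -0.565 0 0 -0.038;0.479 -0.303 -0.565 0 0 -0.038;0.479 -0.303 -0.565 0 0 -0.038;0.479 -0.303 -0.565 0 0 -0.038;0 0 0 0 0 0;0 0 0 0 0 0;0 0 -0.47 0 0 0;0 0 -0.47 0 0 0;0 0 -0.47 0 0 0;0 0 -0.4 0 0 0;0 0 0 0 0 0;0 0 0 0 0 0")

```text
time_s: 39.65
tcp_pos: [0.5715, -0.2453, 0.1115]
ee_rot: [[0.833, -0.553, 0.001], [-0.553, -0.833, -0.001], [0.001, -0.0, -1.0]]
wrist_force: [0.5, 0.1, -0.5]
gripper_width: 0.511
gripper_force: 0.0
```

Call:
play_rows(commands="0 0 0 0 0 0;0 0 0 0 0 0;0 0 0 0 0 0;0 0 0 0 0 0;0 0 0 0 0 0;0 0 0 0 0 0;0 0 0 0 0 0", grip=0)

```text
time_s: 40.35
tcp_pos: [0.5719, -0.2446, 0.1108]
ee_rot: [[0.833, -0.553, 0.001], [-0.553, -0.833, 0.001], [0.001, -0.001, -1.0]]
wrist_force: [1.9, 4.7, 1.4]
gripper_width: 0.167
gripper_force: 30.0
```

Call:
play_rows(commands="0 0 0 0 0 -0.98;0 0 0 0 0 -0.98;0 0 0 0 0 -0.98;0 0 0 0 0 -0.98;0 0 0 0 0 -0.98;0 0 0 0 0 -0.98;0 0 0 0 0 -0.98;0 0 0 0 0 -0.98;0 0 0 0 0 -0.98;0 0 0 0 0 -0.98;0 0 0 0 0 -0.98;0 0 0 0 0 -0.98;0 0 0 0 0 -0.98;0 0 0 0 0 -0.98;0 0 0 0 0 -0.98;0 0 0 0 0 -0.98;0 0 0 0 0 0;0 0 0 0 0 0")

```text
time_s: 42.15
tcp_pos: [0.5731, -0.2448, 0.1109]
ee_rot: [[-0.979, -0.202, 0.004], [-0.202, 0.979, 0.0], [-0.004, -0.001, -1.0]]
wrist_force: [3.9, 3.3, -0.8]
gripper_width: 0.166
gripper_force: 30.0
```

Call:
play_rows(commands="0 0 0 0 0 0;0 0 0 0 0 0;0 0 0 0 0 0;0 0 0 0 0 0;0 0 0 0 0 0;0 0 0.6 0 0 0;0 0 0.7 0 0 0;0 0 0.7 0 0 0;0 0 0 0 0 0", grip=45)

```text
time_s: 43.05
tcp_pos: [0.5731, -0.2462, 0.1742]
ee_rot: [[-0.979, -0.202, 0.007], [-0.202, 0.979, -0.002], [-0.006, -0.004, -1.0]]
wrist_force: [0.9, -0.8, 0.4]
gripper_width: 0.518
gripper_force: 0.0
```

Call:
play_rows(commands="0 0 0 0 0 1;0 0 0 0 0 1;0 0 0 0 0 1;0 0 0 0 0 1;0 0 0 0 0 1;0 0 0 0 0 1;0 0 0 0 0 1;0 0 0 0 0 1;0 0 0 0 0 1;0 0 0 0 0 1;0 0 0 0 0 1;0 0 0 0 0 1;0 0 0 0 0 1")

```text
time_s: 44.35
tcp_pos: [0.5706, -0.2453, 0.1695]
ee_rot: [[0.555, -0.832, -0.002], [-0.832, -0.555, 0.001], [-0.001, 0.001, -1.0]]
wrist_force: [-0.2, 0.6, -0.4]
gripper_width: 0.518
gripper_force: 0.0
```

Call:
play_rows(commands="0 0 0 0 0 1;0 0 0 0 0 1;0 0 0 0 0 1;0 0 0 0 0 1;0 0 0 0 0 1;0 0 0 0 0 1;0 0 0 0 0 1;0 0 0 0 0 0.944;0 0 0 0 0 0;0 0 0 0 0 0;0 0 0 0 0 0")

```text
time_s: 45.45
tcp_pos: [0.5711, -0.2454, 0.1702]
ee_rot: [[0.98, 0.2, -0.001], [0.2, -0.98, 0.0], [-0.001, -0.0, -1.0]]
wrist_force: [-0.1, -0.0, 0.1]
gripper_width: 0.518
gripper_force: 0.0
```

Call:
play_rows(commands="0 0 -0.6 0 0 0;0 0 -0.7 0 0 0;0 0 -0.7 0 0 0;0 0 0 0 0 0;0 0 0 0 0 0")

```text
time_s: 45.95
tcp_pos: [0.5714, -0.2456, 0.1108]
ee_rot: [[0.98, 0.201, -0.0], [0.201, -0.98, -0.0], [-0.0, 0.0, -1.0]]
wrist_force: [0.4, 0.5, 0.5]
gripper_width: 0.515
gripper_force: 0.0
```

Call:
play_rows(commands="0 0 0 0 0 0;0 0 0 0 0 0;0 0 0 0 0 0;0 0 0 0 0 0;0 0 0 0 0 0;0 0 0 0 0 0;0 0 0 0 0 0", grip=0)

```text
time_s: 46.65
tcp_pos: [0.5713, -0.2452, 0.111]
ee_rot: [[0.979, 0.202, 0.0], [0.202, -0.979, 0.0], [0.0, -0.0, -1.0]]
wrist_force: [-1.1, 1.8, 2.2]
gripper_width: 0.165
gripper_force: 30.0
```

Call:
play_rows(commands="0 0 0 0 0 -0.98;0 0 0 0 0 -0.98;0 0 0 0 0 -0.98;0 0 0 0 0 -0.98;0 0 0 0 0 -0.98;0 0 0 0 0 -0.98;0 0 0 0 0 -0.98;0 0 0 0 0 -0.98;0 0 0 0 0 -0.98;0 0 0 0 0 -0.98;0 0 0 0 0 -0.98;0 0 0 0 0 -0.98;0 0 0 0 0 -0.4;0 0 0 0 0 0;0 0 0 0 0 0")

```text
time_s: 48.15
tcp_pos: [0.5725, -0.2438, 0.111]
ee_rot: [[-0.05, -0.999, 0.003], [-0.999, 0.05, 0.002], [-0.002, -0.003, -1.0]]
wrist_force: [0.7, 6.9, 2.9]
gripper_width: 0.17
gripper_force: 30.0
```

```bash
python3 -c "
from h import *
s=r.sense();print(s['moment'],np.degrees(np.arctan2(s['ee_rot'][1,0],s['ee_rot'][0,0])))"
```

```text
[ 2.00666067 -0.36622103 -0.00654397] -92.84256681172818
```

Call:
play_rows(commands="0 0 0 0 0 -0.5;0 0 0 0 0 -0.5;0 0 0 0 0 0;0 0 0 0 0 0")

```text
time_s: 48.55
tcp_pos: [0.5726, -0.2441, 0.1111]
ee_rot: [[-0.195, -0.981, 0.002], [-0.981, 0.195, 0.0], [-0.001, -0.002, -1.0]]
wrist_force: [1.6, 5.6, 2.7]
gripper_width: 0.179
gripper_force: 30.0
```

```bash
python3 -c "
from h import *
s=r.sense();print(s['moment'],np.degrees(np.arctan2(s['ee_rot'][1,0],s['ee_rot'][0,0])))"
```

```text
[ 1.65347884 -0.43755908  0.72575984] -101.23962021216076
```

Call:
play_rows(commands="0 0 0 0 0 0;0 0 0 0 0 0;0 0 0 0 0 0;0 0 0 0 0 0;0 0 0 0 0 0;0 0 0.6 0 0 0;0 0 0.7 0 0 0;0 0 1 0 0 0;0 0 1 0 0 0;-0.8 0.8 0.5 0 0 0;-0.8 0.8 0.5 0 0 0;-0.8 0.8 0.5 0 0 0;0 0 0 0 0 0;0 0 0 0 0 0", grip=45)

```text
time_s: 49.95
tcp_pos: [0.4991, -0.1731, 0.2555]
ee_rot: [[-0.198, -0.98, 0.002], [-0.98, 0.198, -0.0], [-0.0, -0.002, -1.0]]
wrist_force: [-0.5, -0.9, 0.7]
gripper_width: 0.515
gripper_force: 0.0
```

```bash
python3 - <<'E'
from h import *
P=wcloud(); print(r.sense()["tcp_pos"]); S,_,_=cloud("scene"); Q,_,_=cloud("side")
for X in(P,S,Q): print("timer",rect(X,.137,.146,(.5715,-.2447),.04))
for X in(S,Q): print("lever",rect(X,.099,.109,(.641,.298),.045))
for c,h in(((.6204,.1410),.172),((.604,.0132),.172),((.5877,-.116),.147)):
    for X in(S,P):
        q=X[(np.hypot(X[:,0]-c[0],X[:,1]-c[1])<.03)&(abs(X[:,2]-h)<.008)]; print(len(q), np.median(q[:,2]) if len(q) else 0)
a,_=cams.capture("side"); cv2.imwrite("pics/sd2.png",cv2.resize(a[90:370,180:440],None,fx=2.1,fy=2.1,interpolation=2))
E
```

```text
[ 0.49931925 -0.1734259   0.25468043]
timer (979, array([ 570.7, -244.6]), 'len 58 x 15', 'long axis deg 83.2')
timer (85, array([ 574.4, -242.2]), 'len 57 x 19', 'long axis deg 84.9')
timer (95, array([ 573.6, -247.1]), 'len 58 x 18', 'long axis deg 84.5')
lever (156, array([643.5, 299.2]), 'len 61 x 17', 'long axis deg 82.7')
lever (61, array([644.2, 295.2]), 'len 65 x 19', 'long axis deg 80.5')
132 0.1708934707382474
0 0
123 0.17047547357983134
0 0
110 0.14536270935440326
187 0.14564788162915707
```

View pics/sd2.png

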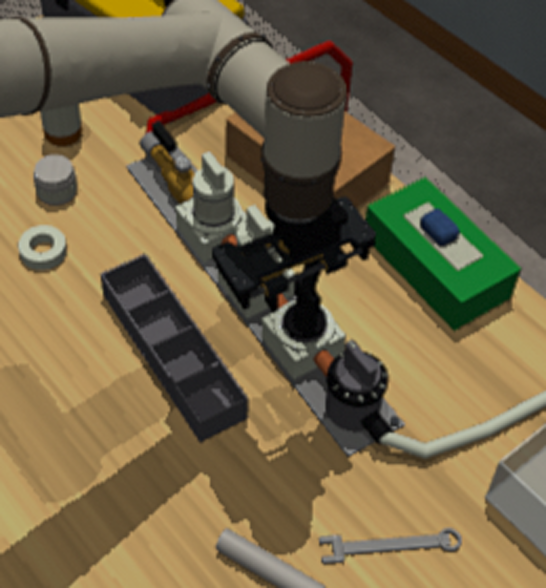

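The timer bar (365,365) is at -96.8°, which matches its stop. The lever is open, all ports are closed and the bystanders have not moved.

```bash
python3 -c "
from station import r
print(r.finish_job())"
```

```text
the job is handed in; nothing more can be done
None
```

I handed the job in at about 50 s. Both cartridges are locked in ports 3 and 2, the plug is locked in port 1, the valve lever is fully open and the timer is wound to its stop. The hand-in gave no verdict.

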